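# Turn the analyser's transport lock screw

### The job

Take the yellow flat-blade driver from its stand, seat the blade in the slotted lock screw with the red ring on the analyser and, keeping it seated, turn the screw clockwise until its slot lines up with the two white index lines on the ring. Then put the driver back upright in the stand hole it came from. Leave the blue-ringed screw as it is.

Things in the scene. Friction and masses are not known exactly. Their poses are not given: they have to be found in the camera images.
- driver: Yellow-handled flat driver, 106 mm tall, 0.12 kg, upright in a grey stand 60 mm high (a green driver stands 90 mm away). Origin: blade tip centre, 10 mm above the table; z up. From tip: blade 28 (x) x 4 (y) mm to 14 mm; shaft 8 mm thick to 50; flange 50 x 32 to 56, resting on the stand; handle 40 (x) x 24 (y, grip across it) to 106. Stand hole 36 (x) x 16 (y) mm.
- lock_slot (a point): Red-ringed screw on the white analyser: centre of the slot's floor, 116 mm above the table, turning with the screw; x along slot, z up. Head 48 mm wide, slot 42 x 8 mm, 10 deep, mouth flared to 14. Seated blade has 0.15 rad play each way. Starts 0.85 to 1.2 rad short of the lines; turns clockwise from above, 0.06 N m friction, stays where left; end stop 0.3 rad past the lines.
- lock_mark: Two white index lines, each 10 x 4 mm, on opposite sides of the red ring (76 mm across) round that screw. Origin on the screw's axis, at the ring's top, 113 mm above the table; own x runs along the two lines. Fixed to the analyser.
- other (a joint): Turn (rad, clockwise seen from above) of the like screw with the blue ring, 150 mm from the red one on the same analyser; it starts between 0 and 0.1 and is to be left alone.
There are look-alikes about, which are no part of the job. Leave any orange or purple look-alike of the driver alone.

How it is judged:
By the outcome, as a careful person would: the job done as asked, in the order asked, and still so for the second after the job is handed in, with the robot touching nothing.
It also fails if it takes over 58 s, if anything falls off the work surface, if the arm or the gripper's body presses on something with over 40 N, if the wrist force passes 120 N, or if a joint passes its speed limit or range.

### The arm

A 6-joint arm with a two-finger parallel gripper is mounted at the origin on the work surface. World frame = base frame: x ahead of the robot, y to its left, z up, the work surface at z = 0. Lengths are in m, angles in rad, forces in N, time in s.
With the tool pointing down it reaches from about 0.35 to 0.775 m from the base axis. Payload 7.3 kg.
Tool frame: the origin (TCP) lies on the centre line of the jaws, within the pads' length; the fingertips stand 8 mm ahead of it and the grasp point (between the pads) lies 11 mm behind it; z points along the fingers, y is the direction in which the jaws open and shut (so a half turn about z gives the same grasp; the last joint's range is limited). The gripper opens to 92 mm and grips with 3 to 60 N. Pads are 19 mm wide; open, the fingers measure 130 mm over their backs; the gripper's body (75 mm by 190 mm) begins 47 mm behind the grasp point.
Start: joints at [-1.325, 0.342, 1.524, -0, 1.275, -0.146], TCP at [0.2, -0.485, 0.235] pointing down, gripper open.
Joint ranges: [-2.53, 2.53], [-0.77, 2.02], [0.04, 2.7], [-1, 4.14], [0.28, 2.66], [-3.11, 3.11]. Speed limits (rad/s): [2.57, 2.57, 3.14, 3.14, 3.14, 3.14].

### API

Orientations are given as a unit quaternion [w, x, y, z].
In Python, from station import arm gives the robot as it stands.
- The arm moves only by the tool play_rows, never from a script. Its argument "series" is a list that holds one entry, the list of rows, each a list of 5 numbers: the shift along the world's x, y, z in mm, then the turn about the world's z in degrees, then the finger opening in mm, from 0 to 91.8. In form: [[[tx, ty, tz, roll, claw], ...]]. A call has exactly 8 rows; each row shifts and turns the commanded pose from where the row before left it; what a row does not reach is not made up. A row lasts 1/10 s, in which the tool goes at most 50 mm and 8.59 degrees, less where a joint would pass 70% of its speed; a pose out of reach is approached as far as the arm can. A call with a gripper value outside its range is refused whole. The fingers move at their own pace and stop on an object; the grip force is fixed at half the most. Time passes only in rows, so rows that do not move let the fingers close, or fill a call up. It gives the time, the measured TCP pose, the force and the opening at its end, in the units of the state.
- arm.state(): the state, without advancing time (a new reading comes with each control period).
- arm.capture(name): name is "side" or "top"; returns (picture, depth): 384x512x3 uint8, red, green, blue; 384x512 float32, m along the optical axis (not along the pixel's ray), 0 where there is no reading.
- arm.camera_model(name): a dict with "vfov" (degrees; the focal length in pixels is half the picture's height over the tangent of half this angle, whatever the lens; pixels are square), "cx", "cy" (the principal point, pixels), "world_from_camera" (4x4, takes a point from camera to world coordinates). Camera axes: x right, y up, looking along -z (the intrinsics and any distortion apply to the point x, -y, -z); pixel columns grow to the right and rows downward; lengths in m; the calibration is good to about 2 mm. A picture is of the moment at which its call begins. camera_model takes no time and is no camera call.
- arm.job_done(): hands the job in, once; it reports no verdict.
Trained networks look in the newest picture that a camera, given by its name, has taken for a name from the list of things; names that differ only in an ending like _2 or _b are one class to them, and where a whole thing is asked for, a point or a joint stands for the part that bears it (a point fixed in the world has none). Each returns a list of dicts, best first, with "confidence" (0 to 1); they miss things now and then, are a little off and sometimes report something else, mostly with a low value. They report only what shows in the picture. A call takes as long as a camera call. They do not tell look-alikes from the thing itself.
- arm.silhouettes(camera, name): "region" (384x512 bool, what is visible of it) and "bbox" ([left, top, right, bottom] in pixels, round what is visible of it).
The state is a dict: "time_s": time; "qpos": joint angles; "joint_vel": joint speeds; "joint_efforts": joint torques, N m; "ee_pos": TCP position; "tcp_rot": TCP orientation; "ft_force": force on the tool from outside, world axes, zero at the start; "wrist_torque": the same for the moment, N m; "finger_gap": opening from 0.0 (shut) to 1.0 (fully open).
Only numpy, scipy, OpenCV 4.12 (cv2) and the standard library are available. Lean on these libraries where they do the work, as an engineer would, in place of code of your own. Each camera call takes 0.05 s, during which the arm holds its last target. There are 200 camera calls.

## Working session

There is one attempt and no reset: what is moved stays moved. The work goes in short steps, Python scripts to look and compute and a tool call to move; the robot and the scene stay as the last step left them, time stands still between calls to the robot, and variables do not carry over. Pictures are saved under pics/ and viewed, about 8 in all and at most 12, crops included, and the job is handed in when it is done.

Besides the shell and the picture viewer there is one more tool, called after "Emit:" as a command line: name --argument value ..., lists and objects as JSON in quotes. play_rows: Moves the arm, as the interface text tells. Its arguments: {"type":"object","properties":{"series":{"type":"array","items":{"type":"array","items":{"type":"array","items":{"type":"number"}}}}},"required":["series"]}

```bash
mkdir -p pics; cat > h.py <<'E'
import numpy as np, cv2
from station import arm
def cap(n):
    p,d=arm.capture(n); return p,d,arm.camera_model(n)
def world(m,d,u,v):
    u=np.asarray(u,float);v=np.asarray(v,float)
    f=192/np.tan(np.radians(m["vfov"])/2); z=d
    P=np.stack([(u-m["cx"])/f*z,-(v-m["cy"])/f*z,-z,np.ones_like(z)],-1)
    return (P@np.array(m["world_from_camera"]).T)[...,:3]
def cloud(m,d):
    v,u=np.mgrid[:384,:512]; return world(m,d.astype(float),u,v)
def save(n,p): cv2.imwrite("pics/"+n+".png",p[...,::-1])
E
python3 - <<'E'
from h import *
print(arm.state())
ims=[]
for n in("top","side"):
    p,d,m=cap(n); print(n,{k:(np.round(v,3).tolist() if k!="x" else 0) for k,v in m.items() if not isinstance(v,str)})
    np.savez(f"{n}0.npz",p=p,d=d)
    W=cloud(m,d)
    for o in("driver","lock_slot","lock_mark"):
        for r in arm.silhouettes(n,o):
            g=r["region"]&(d>0); w=W[g]
            print(n,o,round(r["confidence"],2),r["bbox"],np.round(np.median(w,0),3),np.round(np.percentile(w[:,2],[5,95]),3), np.median(p[g],0))
    save(n+"0",p)
E
```

```text
{'time_s': 0.0, 'qpos': array([-1.32499914e+00,  3.42691309e-01,  1.52500834e+00, -1.51238681e-05,
        1.27542800e+00, -1.45990404e-01]), 'joint_vel': array([-3.35167111e-04, -9.49503586e-04,  3.26269516e-05, -9.88441404e-04,
        9.84164167e-05,  1.78164551e-03]), 'joint_efforts': array([-4.90674047e-04, -4.31242311e+01, -2.44218081e+01,  7.19103660e-02,
        5.59554622e-02, -1.23572936e-04]), 'ee_pos': array([ 0.20038894, -0.48481752,  0.2340643 ]), 'tcp_rot': array([-7.66181569e-04,  9.80873371e-01,  1.94645422e-01, -4.55086194e-05]), 'ft_force': array([-0.24454487,  0.62473932,  0.88640759]), 'wrist_torque': array([ 0.04215706, -0.0078566 ,  0.05006683]), 'finger_gap': 0.9960616180481439}
top {'vfov': 49.758, 'cx': 249.576, 'cy': 191.567, 'world_from_camera': [[0.024, 0.982, -0.188, 0.343], [-1.0, 0.023, -0.007, 0.081], [-0.002, 0.188, 0.982, 0.86], [0.0, 0.0, 0.0, 1.0]]}
top driver 0.89 [124.1, 228.4, 160.1, 252.4] [0.4   0.281 0.104] [0.055 0.107] [135.  67. 172.]
top driver 0.85 [95.4, 127.2, 122.0, 159.0] [0.583 0.364 0.087] [0.002 0.107] [181.5 105.    0. ]
top dri
[... 460 characters left out ...]
67, 0.112, -0.229, 0.269], [-0.254, -0.51, 0.822, 0.95], [-0.025, 0.853, 0.522, 0.65], [0.0, 0.0, 0.0, 1.0]]}
side driver 0.85 [221.8, 229.2, 249.6, 263.6] [0.506 0.267 0.092] [0.064 0.117] [153. 130.   0.]
side driver 0.78 [291.1, 220.0, 320.5, 266.8] [0.388 0.187 0.073] [0.001 0.106] [ 81.  37. 112.]
side driver 0.77 [209.8, 280.2, 246.1, 331.1] [0.483 0.388 0.077] [0.008 0.106] [ 80.  37. 108.]
side driver 0.76 [154.9, 263.6, 189.9, 319.0] [0.587 0.38  0.076] [0.005 0.106] [164.  79.   0.]
side driver 0.68 [270.7, 248.8, 301.7, 305.9] [0.403 0.298 0.075] [0.002 0.106] [ 75.  36. 102.]
side lock_slot 0.75 [243.9, 130.3, 262.2, 143.8] [ 0.573 -0.128  0.124] [0.114 0.127] [204.  215.  218.5]
```

View pics/top0.png

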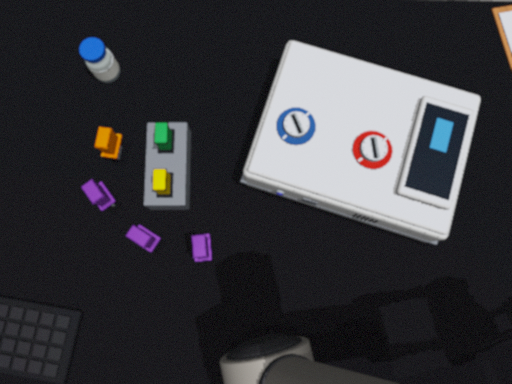

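View pics/side0.png

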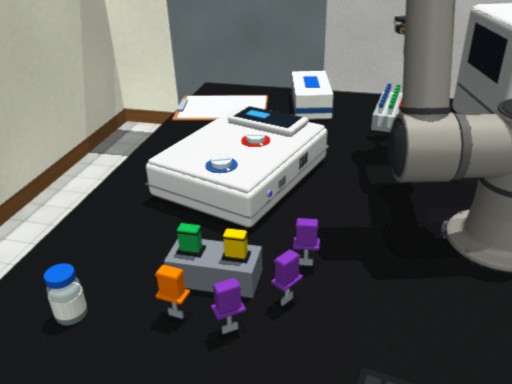

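The top view shows the yellow driver at (162,182) in the stand. The red ring is at (373,150) with its slot near-vertical, and the blue ring is at (296,126). Next I measure the poses.

```bash
cat > m.py <<'E'
from h import *
import sys
def ax(P):
    c,s,a=cv2.minAreaRect((P[:,:2]*1000).astype(np.float32)); return np.round(c,1),np.round(s,1),round(a,1)
def pca(P):
    q=P[:,:2]-P[:,:2].mean(0); w,v=np.linalg.eigh(q.T@q/len(q)); return np.degrees(np.arctan2(v[1,1],v[0,1]))%180, np.sqrt(w)*1000
def hsv(p): return cv2.cvtColor(p,cv2.COLOR_RGB2HSV).astype(int)
def zplane(m,u,v,z):  # ray to plane z
    A=world(m,np.full(np.shape(u),1.0),u,v); o=np.array(m["world_from_camera"])[:3,3]
    return o+(A-o)*((z-o[2])/(A[...,2]-o[2]))[...,None]
def screw(p,d,m,tag):
    W=cloud(m,d);h=hsv(p)
    red=((h[...,0]<8)|(h[...,0]>172))&(h[...,1]>150)&(h[...,2]>60)&(abs(W[...,2]-.113)<.012)&(d>0)
    v,u=np.nonzero(red)
    if len(v)<30: print(tag,"no red",len(v)); return
    P=zplane(m,u,v,.113)
    c,s,a=cv2.minAreaRect((P[:,:2]*1000).astype(np.float32)); e=cv2.fitEllipse(cv2.convexHull((P[:,:2]*1000).astype(np.float32)))
    print(tag,"red z",np.round(np.median(W[red][:,2]),4),"ellipse",np.round(e[0],1),np.round(e[1],1),"n",len(v))
    return np.array(e[0])/1000
if __name__=="__main__":
  for n in("top","side"):
    m=arm.camera_model(n); z=np.load(n+"0.npz");p,d=z["p"],z["d"];W=cloud(m,d);h=hsv(p)
    print(n,[ (k,v) for k,v in m.items() if k not in("vfov","cx","cy","world_from_camera")])
    for nm,a,b in(("yel",22,34),("grn",45,80)):
        g=(h[...,0]>a)&(h[...,0]<b)&(h[...,1]>120)&(h[...,2]>70)&(d>0)&(np.hypot(W[...,0]-.53,W[...,1]-.25)<.12)
        t=g&(W[...,2]>.110); t=cv2.erode(t.astype(np.uint8),np.ones((1,1)))>0
        P=W[t];print(nm,g.sum(),t.sum(),"z",np.round(np.median(P[:,2]),4),"mean",np.round(P.mean(0),4),"rect",ax(P),"pca",pca(P))
    # stand top
    s=(h[...,1]<90)&(abs(W[...,2]-.06)<.006)&(np.hypot(W[...,0]-.53,W[...,1]-.25)<.13)&(d>0)
    print("stand",s.sum(),ax(W[s]),pca(W[s]))
    c=screw(p,d,m,n)
    x0,y0=c*1000
    # orthorectified patch 5px/mm... 4 px/mm, 100mm at ring/head height
    f=192/np.tan(np.radians(m["vfov"])/2)
    out=[]
    for zz in(.113,.126):
        gx,gy=np.meshgrid(np.linspace(-50,50,400),np.linspace(50,-50,400))
        Q=np.stack([(x0+gx)/1000,(y0+gy)/1000,np.full_like(gx,zz),np.ones_like(gx)],-1)@np.linalg.inv(np.array(m["world_from_camera"])).T
        U=m["cx"]+f*Q[...,0]/-Q[...,2];V=m["cy"]-f*Q[...,1]/-Q[...,2]
        out.append(cv2.remap(p,U.astype(np.float32),V.astype(np.float32),cv2.INTER_CUBIC))
    save("ortho_"+n,np.hstack(out))
E
python3 m.py; python3 -c "
import cv2,numpy as np
a=cv2.imread('pics/ortho_top.png');b=cv2.imread('pics/ortho_side.png');cv2.imwrite('pics/ortho.png',cv2.resize(np.vstack([a,b]),(600,600)))"
```

```text
top []
yel 417 278 z 0.1154 mean [0.5046 0.2536 0.1153] rect (array([504.6, 253.5]), array([39.6, 23.7]), 3.0) pca (np.float64(3.196517505190542), array([ 6.81958126, 11.56126064]))
grn 370 257 z 0.1155 mean [0.5943 0.2561 0.1153] rect (array([594.6, 256.8]), array([38.9, 23.5]), 0.5) pca (np.float64(1.283673114175457), array([ 6.80195025, 11.30326731]))
stand 2398 (array([550.5, 256.2]), array([169.7,  81. ]), 1.8) (np.float64(0.3958995649878716), array([26.42319224, 48.79559967]))
top red z 0.1126 ellipse [ 571.8 -140.6] [69.3 70.8] n 413
side []
yel 630 213 z 0.1154 mean [0.5079 0.2592 0.115 ] rect (array([508.7, 257. ]), array([39.7, 26.8]), 1.5) pca (np.float64(3.692229082554519), array([ 7.20876904, 11.57749934]))
grn 564 194 z 0.1155 mean [0.5976 0.2611 0.1152] rect (array([598.4, 260. ]), array([40.4, 27. ]), 0.7) pca (np.float64(3.3784724137997273), array([ 7.24122708, 11.79842863]))
stand 1816 (array([554.6, 258.2]), array([170.7,  84.3]), 2.1) (np.float64(5.3098496998227915), array([22.62859653, 49.58683102]))
side red z 0.113 ellipse [ 573.8 -135.8] [64.3 70.5] n 99
```

View pics/ortho.png

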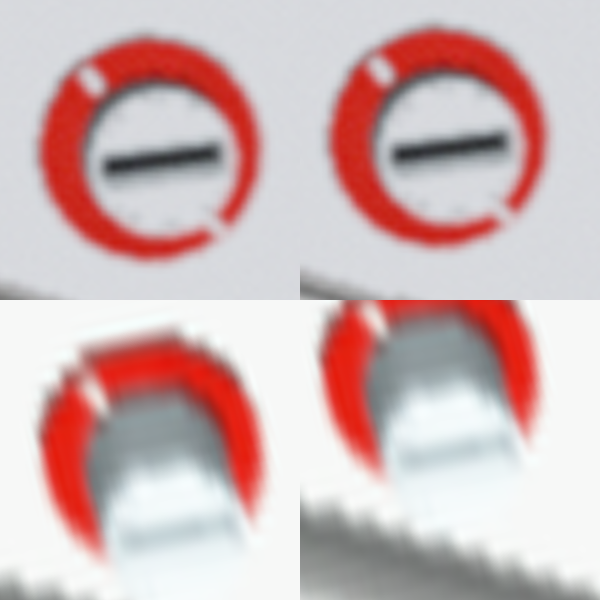

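Top view only: the slot runs at about +7° and the index lines at about -50°, so the turn is about 57° clockwise (1.0 rad), which fits the given range. The screw centre is near (572,-140) mm. The driver is at about (505,254) mm with a yaw of about 2.5°. I move above the driver.

Emit:
play_rows --series '[[[19,46,0,-2.5,91.8],[19,46,0,-2.5,91.8],[19,46,0,-2.5,91.8],[19,46,0,-2.5,91.8],[19,46,0,-2.5,91.8],[19,46,0,-2.5,91.8],[19,46,0,-2.5,91.8],[19,46,0,-2.5,91.8]]]'

```text
time_s: 1.2
ee_pos: [0.3528, -0.1154, 0.2351]
tcp_rot: [0.0, 1.0, 0.02, 0.001]
ft_force: [1.7, 0.5, -0.7]
finger_gap: 0.997
```

Emit:
play_rows --series '[[[19,46,0,0,91.8],[19,46,0,0,91.8],[19,46,0,0,91.8],[19,46,0,0,91.8],[19,46,0,0,91.8],[19,46,0,0,91.8],[20,46,0,0,91.8],[19,48,0,0,91.8]]]'

```text
time_s: 2.0
ee_pos: [0.5053, 0.2533, 0.2348]
tcp_rot: [0.0, 1.0, 0.021, 0.0]
ft_force: [0.7, -1.7, 0.1]
finger_gap: 1.001
```

Emit:
play_rows --series '[[[0,0,-20,0,91.8],[0,0,-20,0,91.8],[0,0,-20,0,91.8],[0,0,-20,0,91.8],[0,0,0,0,91.8],[0,0,0,0,91.8],[0,0,0,0,91.8],[0,0,0,0,91.8]]]'

```text
time_s: 2.8
ee_pos: [0.5055, 0.2513, 0.156]
tcp_rot: [-0.0, 1.0, 0.021, 0.001]
ft_force: [-0.6, 0.2, 0.5]
finger_gap: 1.0
```

```bash
python3 - <<'E'
from h import *
s=arm.state();print(s['time_s'],s['ee_pos'],s['tcp_rot'],s['qpos'])
a,_,_=cap("top");b,_,_=cap("side")
r=lambda p,x,y:cv2.resize(p[y:y+150,x:x+150],(400,400),interpolation=cv2.INTER_CUBIC)
save("above",np.hstack([r(a,90,100),r(b,160,160)]))
E
```

```text
2.8 [0.50548327 0.25129866 0.15602068] [-3.02885861e-04  9.99771971e-01  2.13236477e-02  1.10252275e-03] [ 3.25650437e-01  4.84193132e-01  1.52986416e+00 -9.17626889e-05
  1.12525012e+00  1.85383566e+00]
```

View pics/above.png

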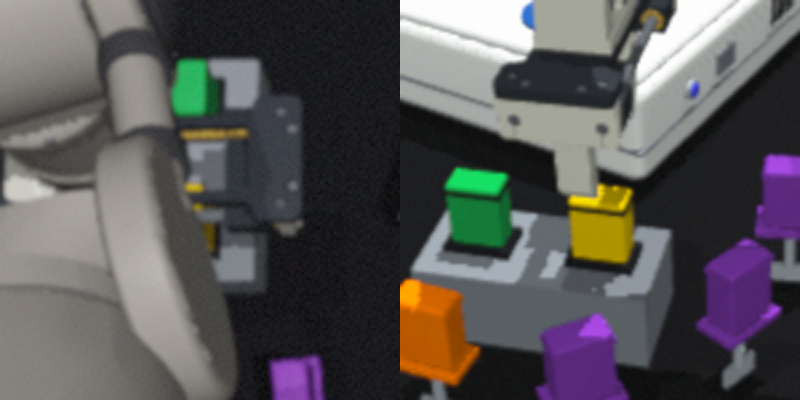

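The near finger (crop px 577,165) sits left of the yellow driver (602,205) in the side view. Part of that is parallax, so I check it numerically.

```bash
python3 - <<'E'
from h import *
p,d,m=cap("side");W=cloud(m,d)
s=arm.state();print(s['ee_pos'])
h=cv2.cvtColor(p,cv2.COLOR_RGB2HSV).astype(int)
# finger points
g=(W[...,2]>.15)&(W[...,2]<.175)&(abs(W[...,0]-.505)<.04)&(abs(W[...,1]-.3)<.05)&(d>0)
P=W[g];print("finger n",len(P),np.percentile(P,[3,50,97],axis=0).round(4).tolist())
t=(h[...,0]>22)&(h[...,0]<34)&(h[...,1]>120)&(h[...,2]>70)&(d>0)&(np.hypot(W[...,0]-.505,W[...,1]-.255)<.05)
for lo,hi in((.07,.11),(.112,.13)):
    P=W[t&(W[...,2]>lo)&(W[...,2]<hi)];print("yel",len(P),np.percentile(P,[3,50,97],axis=0).round(4).tolist())
E
```

```text
[0.50510039 0.25117143 0.15541701]
finger n 124 [[0.4941, 0.3025, 0.1532], [0.5014, 0.3157, 0.1667], [0.5149, 0.3182, 0.1745]]
yel 390 [[0.4896, 0.2499, 0.0709], [0.5061, 0.2671, 0.0898], [0.527, 0.2695, 0.1084]]
yel 146 [[0.4901, 0.2462, 0.1125], [0.5046, 0.2627, 0.1155], [0.5266, 0.2692, 0.1176]]
```

Driver against tool: shift about +2 mm in x and +3 mm in y, then descend to TCP z of about 0.080 and grip.

Emit:
play_rows --series '[[[2,3,-12,0,91.8],[0,0,-15,0,91.8],[0,0,-15,0,91.8],[0,0,-15,0,91.8],[0,0,-12,0,91.8],[0,0,-6,0,91.8],[0,0,0,0,91.8],[0,0,0,0,60]]]'

```text
time_s: 3.75
ee_pos: [0.5072, 0.2543, 0.08]
tcp_rot: [-0.0, 1.0, 0.021, 0.0]
ft_force: [0.3, -0.7, -0.6]
finger_gap: 0.949
```

Emit:
play_rows --series '[[[0,0,0,0,35],[0,0,0,0,30],[0,0,0,0,20],[0,0,0,0,10],[0,0,0,0,5],[0,0,0,0,5],[0,0,0,0,5],[0,0,0,0,5]]]'

```text
time_s: 4.55
ee_pos: [0.5068, 0.2541, 0.0797]
tcp_rot: [0.0, 1.0, 0.021, -0.0]
ft_force: [-0.3, -0.4, -0.2]
finger_gap: 0.268
```

Gripped (gap 24.6 mm against a 24 mm handle). Pick pose is (507, 254, 80). I lift the driver.

Emit:
play_rows --series '[[[0,0,8,0,5],[0,0,15,0,5],[0,0,25,0,5],[0,0,30,0,5],[0,0,30,0,5],[0,0,27,0,5],[0,0,15,0,5],[0,0,0,0,5]]]'

```text
time_s: 5.35
ee_pos: [0.5078, 0.2545, 0.2326]
tcp_rot: [-0.001, 1.0, 0.021, 0.003]
ft_force: [-0.7, -0.5, -1.2]
finger_gap: 0.26
```

```bash
python3 - <<'E'
from h import *
p,d,m=cap("side");W=cloud(m,d)
s=arm.state();print(s['ee_pos'],s['ft_force'],s['finger_gap'])
h=cv2.cvtColor(p,cv2.COLOR_RGB2HSV).astype(int)
t=(h[...,0]>22)&(h[...,0]<34)&(h[...,1]>120)&(h[...,2]>60)&(d>0)&(np.hypot(W[...,0]-.505,W[...,1]-.255)<.06)
P=W[t];print("yel",len(P),np.percentile(P,[2,50,98],axis=0).round(4).tolist())
f=192/np.tan(np.radians(m["vfov"])/2)
save("lift",cv2.resize(p[100:300,140:340],(500,500),interpolation=cv2.INTER_CUBIC))
E
```

```text
[0.50704164 0.25422734 0.23066552] [-0.29850445 -0.10179976 -2.33802433] 0.25733454426821567
yel 203 [[0.4896, 0.2509, 0.2182], [0.4925, 0.2666, 0.2323], [0.5272, 0.2707, 0.2678]]
```

View pics/lift.png

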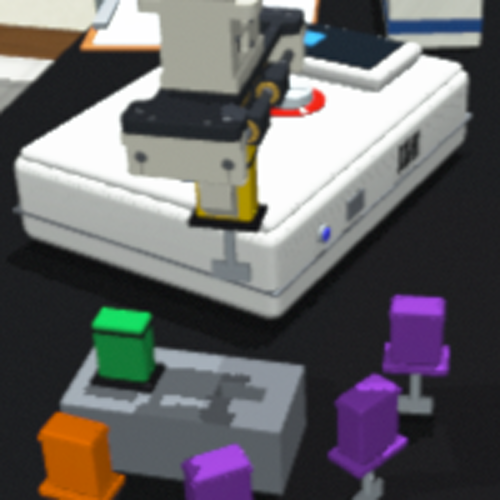

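The driver is held upright and the stand hole is empty. I move to the screw, at about tool (573.5,-139.5) with +5° yaw after reconciling the two cameras.

Emit:
play_rows --series '[[[5,-30,0,1,5],[7,-44,0,1,5],[7,-44,0,1,5],[7,-44,0,1,5],[7,-44,0,1,5],[7,-44,0,0,5],[7,-44,0,0,5],[7,-44,0,0,5]]]'

```text
time_s: 6.2
ee_pos: [0.5601, -0.0855, 0.2281]
tcp_rot: [-0.0, 0.998, 0.065, -0.001]
ft_force: [1.4, 0.1, -2.2]
finger_gap: 0.259
```

Emit:
play_rows --series '[[[7,-36,0,0,5],[5,-20,0,0,5],[0,0,-10,0,5],[0,0,-5,0,5],[0,0,0,0,5],[0,0,0,0,5],[0,0,0,0,5],[0,0,0,0,5]]]'

```text
time_s: 7.0
ee_pos: [0.573, -0.1392, 0.2152]
tcp_rot: [0.0, 0.998, 0.065, 0.0]
ft_force: [-0.6, -0.1, -1.4]
finger_gap: 0.259
```

```bash
python3 - <<'E'
from h import *
s=arm.state();print(s['time_s'],s['ee_pos'],s['tcp_rot'],s['qpos'][5])
a,_,_=cap("top");b,_,_=cap("side")
r=lambda p,x,y:cv2.resize(p[y:y+100,x:x+100],(400,400),interpolation=cv2.INTER_CUBIC)
save("seat0",np.hstack([r(a,320,100),r(b,205,80)]))
E
```

```text
7.0 [ 0.57300882 -0.13921012  0.21523034] [1.87056394e-04 9.97854217e-01 6.54736366e-02 3.58987325e-04] 1.0715296377587038
```

View pics/seat0.png

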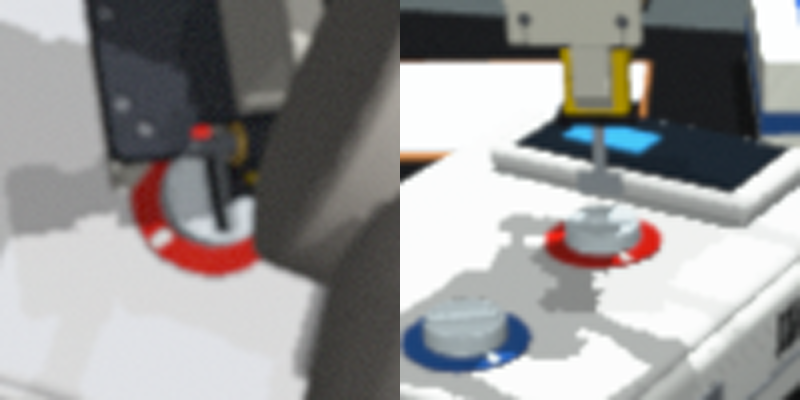

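Side view: the blade tip (crop 600,190) is directly above the red screw (602,242), aligned across the view. I descend gently and watch the force.

Emit:
play_rows --series '[[[0,0,-6,0,5],[0,0,-6,0,5],[0,0,-4,0,5],[0,0,-2,0,5],[0,0,-2,0,5],[0,0,-2,0,5],[0,0,-1,0,5],[0,0,0,0,5]]]'

```text
time_s: 7.9
ee_pos: [0.5731, -0.1402, 0.1924]
tcp_rot: [0.001, 0.998, 0.065, 0.0]
ft_force: [-0.1, -1.3, 2.6]
finger_gap: 0.262
```

Emit:
play_rows --series '[[[0,0,-1,0,5],[0,0,-1,0,5],[0,0,-1,0,5],[0,0,-1,0,5],[0,0,0,0,5],[0,0,0,0,5],[0,0,0,0,5],[0,0,0,0,5]]]'

```text
time_s: 8.7
ee_pos: [0.573, -0.1403, 0.1876]
tcp_rot: [0.0, 0.998, 0.065, 0.0]
ft_force: [1.5, -4.8, -1.1]
finger_gap: 0.259
```

The tip is about 1.6 mm above the floor and in the slot, with a small side force of -4.8 N in y. I ease -y and go down a little.

Emit:
play_rows --series '[[[0,-1,0,0,5],[0,-1,-1,0,5],[0,0,0,0,5],[0,0,-1,0,5],[0,0,0,0,5],[0,0,0,0,5],[0,0,0,0,5],[0,0,0,0,5]]]'

```text
time_s: 9.5
ee_pos: [0.5728, -0.1417, 0.1857]
tcp_rot: [-0.0, 0.998, 0.065, -0.0]
ft_force: [-0.9, 0.5, -0.6]
finger_gap: 0.261
```

```bash
python3 - <<'E'
from h import *
s=arm.state();print(s['time_s'],s['ee_pos'],s['ft_force'],s['wrist_torque'])
E
```

```text
9.5 [ 0.57281834 -0.14174584  0.18571029] [-0.85472154  0.54474885 -0.60589909] [ 0.20240102  0.10703053 -0.005338  ]
```

Seated, with forces near zero. I turn clockwise: the blade goes from 7.5° to about -57°, and with 0.15 rad of play the slot lands just short of the lines.

Emit:
play_rows --series '[[[0,0,0,-3,5],[0,0,0,-5,5],[0,0,0,-5,5],[0,0,0,-5,5],[0,0,0,-5,5],[0,0,0,-5,5],[0,0,0,-5,5],[0,0,0,-4,5]]]'

```text
time_s: 10.3
ee_pos: [0.5729, -0.1423, 0.1857]
tcp_rot: [0.0, 0.967, -0.257, 0.0]
ft_force: [-0.3, -0.4, -1.0]
finger_gap: 0.259
```

Emit:
play_rows --series '[[[0,0,0,-5,5],[0,0,0,-5,5],[0,0,0,-5,5],[0,0,0,-5,5],[0,0,0,-4,5],[0,0,0,-2,5],[0,0,0,0,5],[0,0,0,0,5]]]'

```text
time_s: 11.1
ee_pos: [0.573, -0.1421, 0.1857]
tcp_rot: [0.0, 0.885, -0.466, 0.0]
ft_force: [-0.2, -1.0, -0.8]
finger_gap: 0.256
```

```bash
python3 - <<'E'
from h import *
from scipy.spatial.transform import Rotation as R
s=arm.state();q=s['tcp_rot'];print(s['time_s'],s['ee_pos'],s['ft_force'],s['wrist_torque'],"yaw",np.degrees(2*np.arctan2(q[2],q[1])),s['qpos'][5])
E
```

```text
11.1 [ 0.57298638 -0.14207644  0.18573737] [-0.16895027 -1.03196405 -0.7651574 ] [ 0.01528871 -0.12881656  0.00533427] yaw -55.49616826485107 2.1667760066547963
```

Emit:
play_rows --series '[[[0,0,0,-1,5],[0,0,0,-1,5],[0,0,0,0,5],[0,0,0,0,5],[0,0,0,3,5],[0,0,0,4,5],[0,0,0,1,5],[0,0,0,0,5]]]'

```text
time_s: 11.9
ee_pos: [0.5726, -0.1417, 0.1857]
tcp_rot: [-0.0, 0.908, -0.419, -0.0]
ft_force: [0.9, 0.7, -0.8]
finger_gap: 0.262
```

Emit:
play_rows --series '[[[0,0,3,0,5],[0,0,6,0,5],[0,0,10,0,5],[0,0,15,0,5],[0,0,10,0,5],[0,30,0,0,5],[0,50,0,0,5],[0,40,0,0,5]]]'

```text
time_s: 12.7
ee_pos: [0.5727, -0.0204, 0.2305]
tcp_rot: [-0.0, 0.908, -0.42, 0.0]
ft_force: [0.7, 0.2, -2.0]
finger_gap: 0.261
```

Emit:
play_rows --series '[[[0,40,0,0,5],[0,40,0,0,5],[0,40,0,0,5],[0,20,0,0,5],[0,0,0,0,5],[0,0,0,0,5],[0,0,0,0,5],[0,0,0,0,5]]]'

```text
time_s: 13.5
ee_pos: [0.573, 0.1169, 0.2299]
tcp_rot: [0.0, 0.908, -0.42, 0.0]
ft_force: [0.1, 0.4, -2.0]
finger_gap: 0.262
```

```bash
cat > o.py <<'E'
from h import *
import sys
s=arm.state();q=s['tcp_rot'];print(s['time_s'],s['ee_pos'],s['ft_force'],"yaw",np.degrees(2*np.arctan2(q[2],q[1])))
def patch(p,m,x0,y0,zz):
    f=192/np.tan(np.radians(m["vfov"])/2)
    gx,gy=np.meshgrid(np.linspace(-45,45,400),np.linspace(45,-45,400))
    Q=np.stack([(x0+gx)/1000,(y0+gy)/1000,np.full_like(gx,zz),np.ones_like(gx)],-1)@np.linalg.inv(np.array(m["world_from_camera"])).T
    return cv2.remap(p,(m["cx"]+f*Q[...,0]/-Q[...,2]).astype(np.float32),(m["cy"]-f*Q[...,1]/-Q[...,2]).astype(np.float32),cv2.INTER_CUBIC)
a,_,m=cap("top")
A=patch(a,m,571.8,-140.6,.113)
g=cv2.cvtColor(A,cv2.COLOR_RGB2GRAY)
# slot: dark pixels in head disc
v,u=np.nonzero(g<110); k=np.hypot(u-200,v-195)<85; hs=cv2.cvtColor(A,cv2.COLOR_RGB2HSV)
k&=hs[v,u,1]<80
r=cv2.minAreaRect(np.stack([u[k],v[k]],1).astype(np.float32)); x=np.stack([u[k],-v[k]],1)*1.; x-=x.mean(0); w,V=np.linalg.eigh(x.T@x)
print("slot deg",np.degrees(np.arctan(V[1,1]/V[0,1])),"rect",r)
wm=((hs[...,1]<110)&(g>120)).astype(np.uint8); yy,xx=np.mgrid[:400,:400]; rr=np.hypot(xx-201,yy-198); wm[(rr>146)|(rr<118)]=0
n,l,st,c=cv2.connectedComponentsWithStats(wm)
for i in range(1,n):
    if st[i,4]>60: print("mark",c[i],st[i,4],np.degrees(np.arctan2(198-c[i][1],c[i][0]-201)))
save(sys.argv[1],A if len(sys.argv)<3 else a)
E
python3 o.py o1
```

```text
13.5 [0.57299248 0.11688148 0.22988084] [ 0.13380582  0.39121708 -1.96619689] yaw -49.650026060976835
slot deg -48.63593568623252 rect ((207.3043670654297, 208.31649780273438), (140.26361083984375, 27.325403213500977), 48.60847473144531)
mark [114.84139483  98.32733408] 889 130.84064624649108
mark [273.17001828 280.46496039] 4923 -48.80888960637665
```

View pics/o1.png

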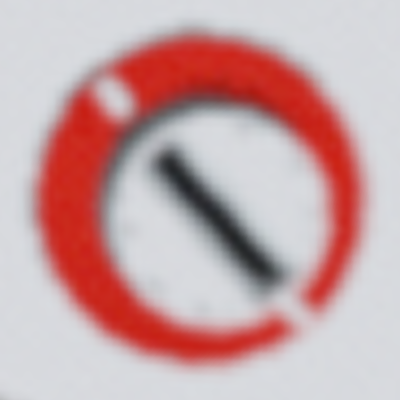

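The slot is at about -48.6° and the lines at about -49.5 to -50° (mark centres at crop 113,97 and 296,314). They agree to about 1°. I return to above the stand.

Emit:
play_rows --series '[[[-8,17,0,6.5,5],[-8,17,0,6.5,5],[-8,17,0,6.5,5],[-9,17,0,6.5,5],[-9,17,0,6.5,5],[-8,17,0,6.5,5],[-8,17,0,6.5,5],[-8,18,0,6.5,5]]]'

```text
time_s: 14.35
ee_pos: [0.5068, 0.255, 0.2298]
tcp_rot: [0.0, 1.0, 0.023, 0.0]
ft_force: [0.5, 0.2, -1.1]
finger_gap: 0.262
```

Emit:
play_rows --series '[[[0,0,-25,0,5],[0,0,-20,0,5],[0,0,0,0,5],[0,0,0,0,5],[0,0,0,0,5],[0,0,0,0,5],[0,0,0,0,5],[0,0,0,0,5]]]'

```text
time_s: 15.15
ee_pos: [0.507, 0.2551, 0.1852]
tcp_rot: [-0.0, 1.0, 0.021, 0.0]
ft_force: [-0.9, -0.3, -1.2]
finger_gap: 0.26
```

```bash
python3 - <<'E'
from h import *
s=arm.state();q=s['tcp_rot'];print(s['time_s'],s['ee_pos'],s['ft_force'],"yaw",np.degrees(2*np.arctan2(q[2],q[1])))
p,d,m=cap("side");W=cloud(m,d)
h=cv2.cvtColor(p,cv2.COLOR_RGB2HSV).astype(int)
t=(h[...,0]>22)&(h[...,0]<34)&(h[...,1]>120)&(h[...,2]>60)&(d>0)&(np.hypot(W[...,0]-.505,W[...,1]-.255)<.06)
P=W[t];print("yel",len(P),np.percentile(P,[2,50,98],axis=0).round(4).tolist())
E
```

```text
15.15 [0.5070178  0.25512246 0.18523082] [-0.92501919 -0.3195262  -1.15268782] yaw 2.440239324366271
yel 172 [[0.4889, 0.2491, 0.171], [0.4912, 0.2669, 0.1842], [0.5271, 0.2829, 0.2208]]
```

The grip is unchanged relative to the tool. I lower into the hole.

Emit:
play_rows --series '[[[0,-1,-15,0,5],[0,0,-20,0,5],[0,0,-15,0,5],[0,0,-8,0,5],[0,0,-8,0,5],[0,0,-8,0,5],[0,0,-5,0,5],[0,0,0,0,5]]]'

```text
time_s: 16.0
ee_pos: [0.5066, 0.254, 0.1052]
tcp_rot: [0.0, 1.0, 0.021, -0.0]
ft_force: [-0.5, 0.1, -2.0]
finger_gap: 0.26
```

Emit:
play_rows --series '[[[0,0,-8,0,5],[0,0,-8,0,5],[0,0,-4,0,5],[0,0,-2,0,5],[0,0,-1,0,5],[0,0,0,0,5],[0,0,0,0,5],[0,0,0,0,5]]]'

```text
time_s: 16.8
ee_pos: [0.507, 0.2542, 0.083]
tcp_rot: [-0.0, 1.0, 0.021, 0.0]
ft_force: [1.1, -0.2, -1.5]
finger_gap: 0.26
```

Emit:
play_rows --series '[[[0,0,-1,0,5],[0,0,-1,0,5],[0,0,-0.5,0,5],[0,0,0,0,5],[0,0,0,0,5],[0,0,0,0,5],[0,0,0,0,5],[0,0,0,0,5]]]'

```text
time_s: 17.6
ee_pos: [0.5068, 0.2541, 0.0803]
tcp_rot: [0.0, 1.0, 0.021, 0.0]
ft_force: [0.7, -0.2, -1.6]
finger_gap: 0.261
```

Emit:
play_rows --series '[[[0,0,0,0,26],[0,0,0,0,30],[0,0,0,0,40],[0,0,0,0,60],[0,0,0,0,80],[0,0,0,0,91.8],[0,0,0,0,91.8],[0,0,0,0,91.8]]]'

```text
time_s: 18.4
ee_pos: [0.5068, 0.2541, 0.0803]
tcp_rot: [0.0, 1.0, 0.021, 0.0]
ft_force: [0.5, -0.3, -0.6]
finger_gap: 0.8
```

Emit:
play_rows --series '[[[0,0,8,0,91.8],[0,0,15,0,91.8],[0,0,30,0,91.8],[0,0,40,0,91.8],[0,0,40,0,91.8],[0,0,20,0,91.8],[-10,-30,0,0,91.8],[-15,-45,0,0,91.8]]]'

```text
time_s: 19.2
ee_pos: [0.4822, 0.1797, 0.2345]
tcp_rot: [-0.0, 1.0, 0.023, 0.002]
ft_force: [0.3, -0.7, -0.1]
finger_gap: 0.999
```

Emit:
play_rows --series '[[[-15,-45,0,0,91.8],[-15,-45,0,0,91.8],[-15,-45,0,0,91.8],[-15,-40,0,0,91.8],[-15,-40,0,0,91.8],[-10,-40,0,0,91.8],[0,-20,0,0,91.8],[0,0,0,0,91.8]]]'

```text
time_s: 20.0
ee_pos: [0.3968, -0.098, 0.2339]
tcp_rot: [0.001, 1.0, 0.019, 0.001]
ft_force: [1.1, 0.2, 0.7]
finger_gap: 0.995
```

```bash
python3 o.py o2 full; python3 - <<'E'
from h import *
p,d,m=cap("side");save("side_end",p)
W=cloud(m,d);h=cv2.cvtColor(p,cv2.COLOR_RGB2HSV).astype(int)
t=(h[...,0]>22)&(h[...,0]<34)&(h[...,1]>120)&(h[...,2]>60)&(d>0)&(np.hypot(W[...,0]-.505,W[...,1]-.255)<.06)
P=W[t];print("yel",len(P),np.percentile(P,[2,50,98],axis=0).round(4).tolist())
a=cv2.imread("pics/o2.png")[...,::-1]; save("end",np.hstack([cv2.resize(a[60:300,60:460],(500,300)),cv2.resize(p[100:320,140:340],(273,300))]))
E
```

```text
20.0 [ 0.39675122 -0.09804618  0.23394887] [1.09081431 0.17295218 0.68718192] yaw 2.227217198562941
slot deg -48.652211397118926 rect ((207.12310791015625, 208.4762420654297), (140.26361083984375, 26.842222213745117), 48.60847473144531)
mark [114.79776536  98.38435754] 895 130.87122109949047
mark [273.11169674 280.60166227] 4933 -48.87886521857895
yel 652 [[0.4893, 0.2471, 0.0656], [0.5062, 0.2671, 0.0988], [0.5273, 0.2703, 0.1175]]
```

View pics/end.png

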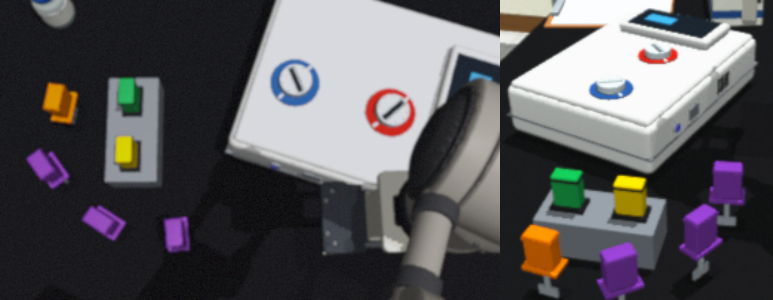

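The driver stands upright in its stand hole (top at about 0.116–0.118 m). The red slot points along the white lines, the blue screw looks as it did at the start, and the arm is clear of everything.

```bash
python3 -c "
from station import arm
print(arm.job_done())"
```

```text
the job is handed in; nothing more can be done
None
```

The job is done and handed in at about 20 s of the 58 s allowed. I seated the yellow driver in the red-ringed screw, turned it clockwise about 56°, and put the driver back upright in its own stand hole.

- **Screw alignment:** the slot measured -48.6°. The white lines measured -49 to -50°, depending on how they were measured, so the slot lies up to about 1.4° (0.025 rad) short of them. I left that uncorrected. The slot reading was the same after the driver was put back.
- **Driver:** it stands upright with its top at about 0.116–0.118 m, within about 1 mm of where it started.
- **Blue screw:** it was never touched and looked unchanged in the last picture; I did not measure its angle.
- **Forces:** readings at the end of each move stayed under about 5 N.
- **Disagreement:** the two cameras differed by about 3–4 mm in x. I worked between them, and the blade seated with only a small sideways correction.

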